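# Jam a wedge under the wedging board's free edge

## Task

The pottery's wedging board gives under the hand because its front edge stands free of the bench. Pick up the blue wedge and set it on the grey runner and push it, thin end first and square on, under the middle of that edge until it jams tight, gently enough not to strain the board or its fresh pot, then let go so that the wedge stays jammed. Keep off the board and the pot, and leave the brush and the round rib beside the wedge where they lie.

Things in the scene. Friction and masses are not known exactly. Their poses are not given: they have to be found in the camera images.
- wedge_grip (a point): Centre (half-way up) of the grip block at the thick end of the loose blue wedge, 18 mm above the wedge's flat underside. The wedge is 130 mm long, 30 mm wide, 70 g. Its x axis runs along it to the thin end, z is up. The grip block is 30 x 30 mm and 36 mm tall; ahead of it (15 mm ahead of this point) the sloping top starts 28 mm high and falls 1 in 4 over 100 mm to the 3 mm thick thin end.
- wedge_tip (a point): Middle of the wedge's thin end, at its underside, 115 mm ahead (+x) of wedge_grip.
- wedge: The blue wedge; origin at the centre of its underside, 65 mm from either end, x axis to the thin end, z up. It starts lying flat on the bench, right way up.
- board: The wedging board: plywood with a white plaster top, 260 deep, 300 wide, 28 mm thick, carried at the rear on a rail and rubber feet. Origin: middle of the lower front (free) edge, 27 mm above the bench; x points inward under the board, square to the edge, y along the edge, z up. Below the edge lies a fixed flat runner (see runner_mid) on which the wedge must stand.
- pot_top (a point): Middle of the top of the brown clay pot (132 mm wide, 165 mm tall) stuck on the board, 175 mm inward from the free edge.
- brush: Paint brush, 170 mm long, lying beside the wedge, clear of it by about 60 mm. Origin: its underside.
- rib: Round dark wooden rib (scraper), 60 mm across, 7 mm thick, lying at the other side of the wedge. Origin: its underside.
- runner_mid (a point): Point 80 mm out in front of the middle of the free edge, at bench height, x axis inward, on the fixed grey wooden runner: a flat strip 120 mm wide along the edge, reaching from 175 mm in front of the edge to 110 mm under it. Its top is 4 to 10 mm above the bench, different each time, not measured; so the gap below the edge is 17 to 23 mm. Nothing else is in the gap.
- seat (a point): Point on the board's underside 75 mm inward from the middle of the free edge, about where the thin end ends up (55 to 95 mm in; the grip block stays outside, friction keeps the wedge). A tight wedge takes a push of about 14 N and bears on the board with 4 to 15 N: 0.5 to 0.8 times the push. Less is loose, more strains the board, whose edge yields only some 1 mm per 40 N.
Mind the look-alikes: they are no part of the job. What is shaped like the wedge but green or turquoise is not meant.

How it is judged:
On the way:
1. the wedge's thin end is under the board's free edge (x of wedge_tip in the frame of board above 0.01 m and z of wedge_tip in the frame of board below -0.012 m), for 0.1 s.
At the end, for the whole second after the job is handed in: The wedge lies flat on the runner, let go and at rest, its thin end more than 40 mm in under the free edge, within 50 mm of the middle of the edge and square to it within 0.25 rad, and bears on the board with 4 to 15 N (x of wedge_tip in the frame of board above 0.04 m and y of wedge_tip in the frame of board between -0.05 and 0.05 m and z of wedge_tip in the frame of board below -0.012 m and angle between wedge's own z axis and vertical below 0.15 rad and angle between the x axis of wedge and the x axis of board, either way round below 0.25 rad and contact force between wedge and board between 4 and 15 N and linear speed of wedge below 0.01 m/s); the robot touches nothing.
It fails at once if the wedge is forced against the board with more than 18 N (contact force between wedge and board above 18 N).
It fails at once if the robot itself presses on the board or its pot (more than 4 N) (contact force between the arm and board above 4 N).
It fails at once if the robot's fingers press on the board or its pot (more than 4 N) (contact force between the fingers and board above 4 N).
It fails at once if the brush or the rib beside the wedge is shifted by more than 30 mm (distance of any of brush, rib from where it was at the start of the episode above 0.03 m).
It also fails if it takes over 64 s, if anything falls off the work surface, if the arm or the gripper's body presses on something with over 40 N, if the wrist force passes 120 N, or if a joint passes its speed limit or range.

## Robot

A 6-joint arm with a two-finger parallel gripper is mounted at the origin on the work surface. World frame = base frame: x ahead of the robot, y to its left, z up, the work surface at z = 0. Lengths are in m, angles in rad, forces in N, time in s.
With the tool pointing down it reaches from about 0.35 to 0.975 m from the base axis. Payload 4.9 kg.
Tool frame: the origin (TCP) lies midway between the tips of the shut fingers; the grasp point (between the pads) lies 19 mm behind it; z points along the fingers, y is the line along which they close (so a half turn about z gives the same grasp; the last joint's range is limited). The gripper opens to 85 mm and grips with 20 to 120 N. Pads are 22 mm wide; open, the fingers measure 114 mm over their backs; the gripper's body (76 mm by 85 mm) begins 54 mm behind the grasp point. The pads swing forward as they close: fully open they stand 13 mm farther back than shut.
Start: joints at [-1.304, 0.053, 1.613, -0, 1.476, -0.119], TCP at [0.235, -0.579, 0.209] pointing down, gripper open.
Joint ranges: [-3.01, 3.01], [-1.01, 2.22], [0.06, 2.58], [-1.02, 4.17], [0.09, 2.62], [-3.14, 3.14]. Speed limits (rad/s): [2.57, 2.57, 3.14, 3.14, 3.14, 3.14].

## Interface

Orientations are given as a rotation vector (axis times angle).
In Python, from station import telemetry, optics, ctrl gives the robot as it stands.
- The arm moves only by the shell command python3 -m pendant 'ROWS' [FORCE]. ROWS is JSON, one flat list of numbers, 7 for each row, row after row: the turn, a rotation vector about the tool's x, y, z as a fraction of full scale, then the shift along the tool's x, y, z as a fraction of full scale, then the opening, from 0 (shut) to 1 (fully open). In form: [ax, ay, az, tx, ty, tz, fingers, ax, ay, az, tx, ty, tz, fingers, ...]. A call has 1 to 12 rows; each row is the pose to reach, as a shift and turn from the pose commanded when the call began, along the tool's axes at that moment; what a row does not reach only later rows make up. Full scale, the value 1, is 300 mm for a shift and 30 degrees for a turn. A row lasts 1/8 s, in which the tool goes at most 62.5 mm and 10.7 degrees, less where a joint would pass 70% of its speed; a pose out of reach is approached as far as the arm can. A call with a number of a shift or a turn outside -1 to 1 is refused whole. A call with a gripper value outside its range is refused whole. The fingers move at their own pace and stop on an object; FORCE is the grip in N (left out, the last holds). Time passes only in rows, so rows that repeat a pose let the fingers close. It gives the time, the measured TCP pose, the force, the opening and the grip force at its end, in the units of the state.
- telemetry.get_obs(): the state, without advancing time (a new reading comes with each control period).
- optics.get_image(name): name is "scene" or "top"; returns a dict with "image" (384x512x3 uint8, red, green, blue), "depth" (384x512 float32, m along the optical axis (not along the pixel's ray), 0 where there is no reading), "fx", "fy", "cx", "cy" (pixels), "rvec" (rotation vector, rad) and "tvec" (3), from world to camera coordinates, as OpenCV has them. Camera axes: x right, y down, z forward; pixel columns grow to the right and rows downward; lengths in m; the calibration is good to about 2 mm. A picture is of the moment at which its call begins.
- ctrl.finish_job(): hands the job in; it is judged then, once.
The state is a dict: "t": time; "q": joint angles; "dq": joint speeds; "effort": joint torques, N m; "tool_pos": TCP position; "tool_rot": TCP orientation; "contact_force": force on the tool from outside, world axes, zero at the start; "wrist_torque": the same for the moment, N m; "opening": finger opening in m; "grip_force": force on a finger pad.
Only numpy, scipy, OpenCV 4.12 (cv2) and the standard library are available. Lean on these libraries where they do the work, as an engineer would, in place of code of your own. Each camera call takes 0.05 s, during which the arm holds its last target. There are 200 camera calls.

## Working session

There is one attempt and no reset: what is moved stays moved. The work goes in short steps, Python scripts to look and compute and a shell command to move; the robot and the scene stay as the last step left them, time stands still between calls to the robot, and variables do not carry over. Pictures are saved under pics/ and viewed, at most 10 in all, crops included, and the job is handed in when it is done.

```bash
mkdir -p pics
cat > h.py <<'E'
import numpy as np, cv2
from station import telemetry, optics, ctrl
def cam(n):
    d=optics.get_image(n); R,_=cv2.Rodrigues(np.array(d["rvec"],float)); d["R"]=R; d["t"]=np.array(d["tvec"],float).ravel(); return d
def pts(d):
    v,u=np.mgrid[:384,:512]; z=d["depth"]
    c=np.stack([(u-d["cx"])/d["fx"]*z,(v-d["cy"])/d["fy"]*z,z],-1)
    return (c-d["t"])@d["R"]
def ray(d,u,v,h):
    o=-d["R"].T@d["t"]; r=d["R"].T@np.array([(u-d["cx"])/d["fx"],(v-d["cy"])/d["fy"],1]); return o+r*(h-o[2])/r[2]
E
python3 - <<'E'
from h import *
a=cam("scene");b=cam("top")
for n,d in(("scene",a),("top",b)):
    np.savez(f"pics/{n}0.npz",**{k:d[k] for k in("image","depth","R","t","fx","fy","cx","cy")})
    print(n,-d["R"].T@d["t"],d["R"][2],d["fx"])
cv2.imwrite("pics/a.png",cv2.resize(np.vstack([a["image"],b["image"]])[...,::-1],(400,600)) if 0 else cv2.resize(b["image"][...,::-1],(800,600)))
cv2.imwrite("pics/b.png",cv2.resize(a["image"][...,::-1],(800,600)))
print(telemetry.get_obs())
E
```

```text
scene [ 1.35188702 -0.2161458   0.79209551] [-0.7565111   0.24887939 -0.60477269] 430.35858163016184
top [0.34427663 0.06469495 1.17333574] [ 0.22171205 -0.02366419 -0.974825  ] 396.49534524902884
{'t': 0.1, 'q': array([-1.30396693e+00,  5.33144058e-02,  1.61420262e+00, -9.13327549e-06,
        1.47601087e+00, -1.19016927e-01]), 'dq': array([-1.66991579e-03, -1.80667993e-03, -4.39127838e-03,  7.47064899e-04,
        2.89409543e-05,  1.75994367e-03]), 'effort': array([ 1.08624827e-03, -3.94905567e+01, -3.71362638e+01, -4.66359393e-05,
        3.89548339e-03, -1.53214290e-05]), 'tool_pos': array([ 0.2350355 , -0.57844361,  0.20794396]), 'tool_rot': array([-3.08141598e+00, -6.01964734e-01,  2.38556130e-04]), 'contact_force': array([-0.54633949, -0.82119184, -0.27983499]), 'wrist_torque': array([ 0.00933916, -0.03158506,  0.00704055]), 'grip_force': 0.0, 'opening': 0.08501623718406515}
```

View pics/a.png

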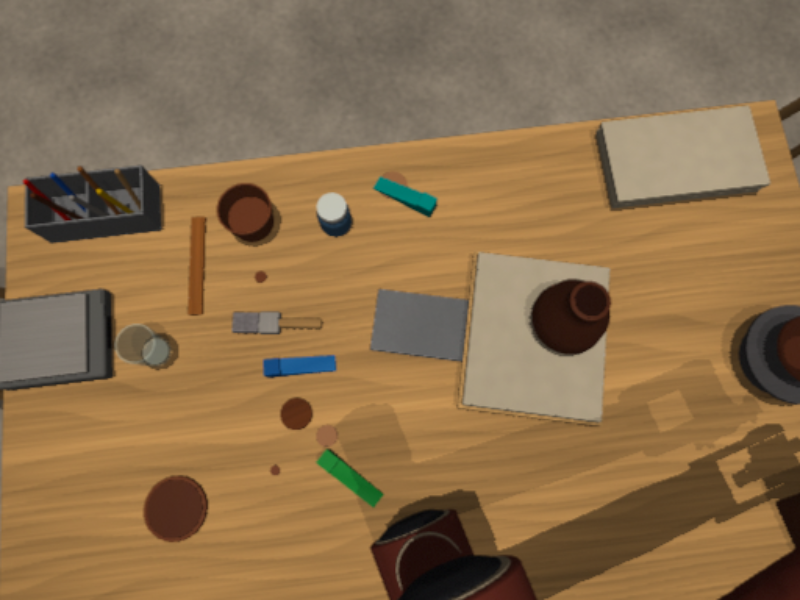

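View pics/b.png

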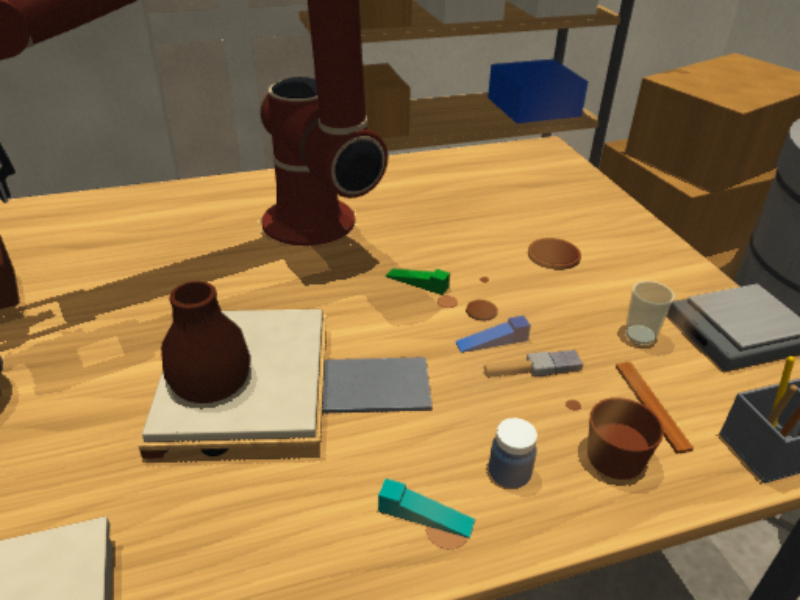

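The top view shows three wedge shapes: blue at (300,366), turquoise at (405,196) and green at (350,478), all in the 800x600 picture. By the description I choose the blue one, with its grip block at the left (273,368). The runner is at (418,325), the board's free edge runs along about x=467, the brush is at (277,322) and the rib at (296,413). The scene view agrees: blue wedge at (495,335) and runner at (378,384).

```bash
cat > m.py <<'E'
from h import *
def ld(n): return dict(np.load(f"pics/{n}0.npz"))
b=ld("top");a=ld("scene")
for n,d in(("top",b),("scene",a)):
    P=pts(d); hsv=cv2.cvtColor(d["image"],cv2.COLOR_RGB2HSV)
    m=cv2.inRange(hsv,(100,120,60),(125,255,255)); 
    k,l,s,c=cv2.connectedComponentsWithStats(m)
    for i in range(1,k):
        if s[i,4]<150: continue
        w=l==i; Q=P[w]; ok=(np.abs(Q[:,0]-.45)<.4)&(np.abs(Q[:,2])<.08)&(d["depth"][w]>0); Q=Q[ok]
        if len(Q)<100: continue
        r=cv2.minAreaRect(Q[:,:2].astype(np.float32)); print(n,"blue",s[i],Q[:,2].min(),Q[:,2].max(),r)
        if n=="top" and len(Q)<3000:
            g=Q[Q[:,2]>.031]; print(" block",g.mean(0) if len(g) else 0, len(g), cv2.minAreaRect(g[:,:2].astype(np.float32)) if len(g)>4 else 0)
    # runner: grey, low
    g=(hsv[...,1]<60)&(P[...,2]<.02)&(P[...,2]>0.0)&(d["depth"]>0)&(P[...,0]>.2)&(P[...,0]<.7)&(abs(P[...,1])<.4)
    g=cv2.morphologyEx(g.astype(np.uint8),cv2.MORPH_OPEN,np.ones((5,5)))
    k,l,s,c=cv2.connectedComponentsWithStats(g)
    for i in range(1,k):
        if s[i,4]>800:
            w=l==i;Q=P[w]; print(n,"runner",s[i],np.percentile(Q[:,2],[5,50,95])); rr=cv2.minAreaRect(Q[:,:2].astype(np.float32)); print(cv2.boxPoints(rr),rr)
    g=(P[...,2]>.045)&(P[...,2]<.065)&(d["depth"]>0)&(hsv[...,1]<90)&(P[...,0]>.2)&(P[...,0]<.75)&(P[...,1]<.15)&(P[...,1]>-.4)
    k,l,s,c=cv2.connectedComponentsWithStats(g.astype(np.uint8))
    i=1+s[1:,4].argmax();Q=P[l==i]; rr=cv2.minAreaRect(Q[:,:2].astype(np.float32)); print(n,"board",s[i],np.median(Q[:,2]),cv2.boxPoints(rr),rr)
    w=(hsv[...,1]>60)&(abs(P[...,2])<.02)&(abs(P[...,0]-.4)<.3)&(abs(P[...,1])<.3); print(n,"bench z",np.median(P[...,2][w]))
if 1:
    im=b["image"][215:300,140:300]; cv2.imwrite("pics/c.png",cv2.resize(im[...,::-1],(800,425),interpolation=cv2.INTER_CUBIC))
E
python3 m.py
```

```text
top blue [169 228  46  13 462] -0.0012729408852821668 0.04217428012684522 ((0.5142179131507874, 0.23420636355876923), (0.1275934875011444, 0.02831251546740532), 89.00509643554688)
 block [0.51470705 0.28332155 0.03691424] 101 ((0.5147645473480225, 0.2814256548881531), (0.03180796653032303, 0.02653178758919239), 82.55772399902344)
top runner [ 238  186   61   45 2262] [0.00597789 0.00947993 0.01300163]
[[ 0.48682594 -0.06842155]
 [ 0.6029968  -0.09767798]
 [ 0.64549494  0.07107288]
 [ 0.52932405  0.10032932]] ((0.5661604404449463, 0.0013256669044494629), (0.1740199625492096, 0.11979824304580688), 75.8646011352539)
top board [ 296  162   94  108 6607] 0.05618686216572565 [[ 0.34310403 -0.29319647]
 [ 0.62153333 -0.3639291 ]
 [ 0.68264496 -0.12337163]
 [ 0.40421563 -0.05263901]] ((0.5128744840621948, -0.20828405022621155), (0.24819856882095337, 0.2872733175754547), 75.74601745605469)
top bench z 0.0013958044383118474
scene runner [ 206  229   70   35 2234] [0.00467387 0.00749045 0.00980129]
[[ 0.4868551  -0.06566419]
 [ 0.6061453  -0.09638137]
 [ 0.6498477   0.07333695]
 [ 0.53055745  0.10405413]] ((0.5683513879776001, 0.0038363784551620483), (0.1752547025680542, 0.12318156659603119), 75.56005859375)
scene board [  91  198  115   83 5440] 0.05418209146682709 [[ 0.34284854 -0.28989   ]
 [ 0.6259055  -0.36111704]
 [ 0.68627083 -0.12122464]
 [ 0.40321386 -0.0499976 ]] ((0.5145596861839294, -0.20555731654167175), (0.24737082421779633, 0.29188108444213867), 75.87562561035156)
scene bench z -0.000652485056179433
```

View pics/c.png

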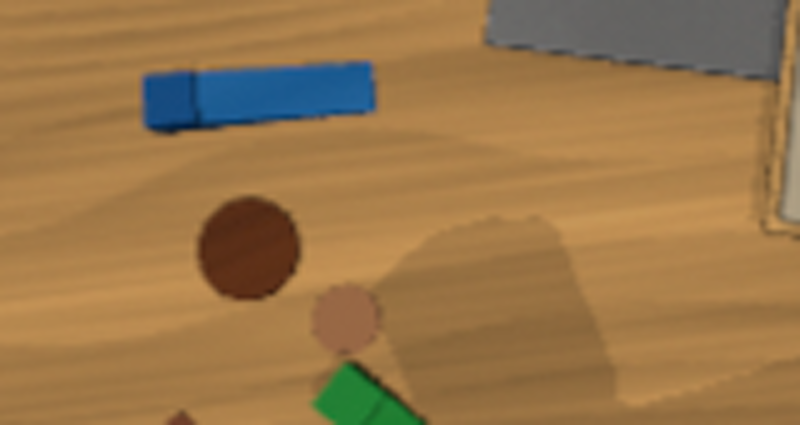

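The crop confirms the choice: blue, with its block at crop (170,98) and thin end at (375,88). It is 127 x 28 mm with a block top of 37 mm, which fits. The runner top is about 8 mm above the bench, so the gap is about 19 mm. Now I work out the moves.

```bash
cat > go.py <<'E'
import sys
from h import *
from scipy.spatial.transform import Rotation as Ro
# usage: go.py x y z angle(tool x, deg)
x,y,z,a=map(float,sys.argv[1:5]); a=np.radians(a)
o=telemetry.get_obs(); R=Ro.from_rotvec(o["tool_rot"]); M=R.as_matrix()
T=np.array([[np.cos(a),np.sin(a),0],[np.sin(a),-np.cos(a),0],[0,0,-1]])
rv=np.degrees(Ro.from_matrix(M.T@T).as_rotvec())/30; d=M.T@(np.array([x,y,z])-o["tool_pos"])/.3
print("row",np.round(rv,4),np.round(d,4),"t",o["t"],"q",np.round(o["q"],2),"F",np.round(o["contact_force"],2))
E
python3 go.py 0.31 -0.35 0.28 44
```

```text
row [-0.0035 -0.0011 -0.7298] [ 0.5181 -0.6119 -0.2389] t 0.1 q [-1.3   0.05  1.61 -0.    1.48 -0.12] F [-0.55 -0.82 -0.28]
```

```bash
python3 -m pendant '[0,0,-0.36,0.26,-0.31,-0.24,1, 0,0,-0.73,0.52,-0.61,-0.24,1, 0,0,-0.73,0.52,-0.61,-0.24,1, 0,0,-0.73,0.52,-0.61,-0.24,1, 0,0,-0.73,0.52,-0.61,-0.24,1, 0,0,-0.73,0.52,-0.61,-0.24,1]' 20; python3 go.py 0.39 -0.08 0.27 66
```

```text
t: 0.85
tool_pos: [0.3108, -0.3508, 0.2808]
tool_rot: [2.912, 1.178, -0.001]
contact_force: [-0.0, -0.9, -0.3]
opening: 0.0852
grip_force: 0.0
row [-3.00e-04  8.00e-04 -7.32e-01] [ 0.8172 -0.4653  0.0356] t 0.85 q [-1.   -0.37  1.87 -0.    1.64 -0.2 ] F [-0.   -0.92 -0.28]
```

```bash
python3 -m pendant '[0,0,-0.36,0.41,-0.23,0.02,1, 0,0,-0.73,0.82,-0.465,0.035,1, 0,0,-0.73,0.82,-0.465,0.035,1, 0,0,-0.73,0.82,-0.465,0.035,1, 0,0,-0.73,0.82,-0.465,0.035,1, 0,0,-0.73,0.82,-0.465,0.035,1, 0,0,-0.73,0.82,-0.465,0.035,1]'; python3 go.py 0.46 0.14 0.2 89
```

```text
t: 1.72
tool_pos: [0.3908, -0.0807, 0.27]
tool_rot: [-2.637, -1.706, 0.002]
contact_force: [-0.4, 0.5, 0.3]
opening: 0.0855
grip_force: 0.0
row [-3.000e-03  6.000e-04 -7.729e-01] [ 0.7658 -0.0907  0.2329] t 1.725 q [-0.39 -0.55  2.02 -0.    1.68  0.03] F [-0.37  0.5   0.33]
```

```bash
python3 -m pendant '[0,0,-0.36,0.38,-0.045,0.1,0.6, 0,0,-0.77,0.765,-0.09,0.23,0.6, 0,0,-0.77,0.765,-0.09,0.23,0.6, 0,0,-0.77,0.765,-0.09,0.23,0.6, 0,0,-0.77,0.765,-0.09,0.23,0.6, 0,0,-0.77,0.765,-0.09,0.23,0.6, 0,0,-0.77,0.765,-0.09,0.23,0.6]'; python3 go.py 0.514 0.283 0.1 89
```

```text
t: 2.6
tool_pos: [0.4605, 0.1393, 0.2022]
tool_rot: [2.243, 2.198, 0.001]
contact_force: [1.1, -0.1, -0.6]
opening: 0.051
grip_force: 0.0
row [ 0.0022  0.0002 -0.0055] [0.4825 0.1681 0.3409] t 2.6 q [ 0.14 -0.3   1.95 -0.    1.49  0.16] F [ 1.11 -0.07 -0.62]
```

```bash
python3 -m pendant '[0,0,0,0.24,0.085,0.17,0.65, 0,0,0,0.48,0.17,0.34,0.65, 0,0,0,0.48,0.17,0.34,0.65, 0,0,0,0.48,0.17,0.34,0.65, 0,0,0,0.48,0.17,0.34,0.65, 0,0,0,0.48,0.17,0.34,0.65]'; python3 go.py 0.514 0.283 0.005 89
python3 - <<'E'
from h import *
d=cam("scene");cv2.imwrite("pics/d.png",cv2.resize(d["image"][150:280,230:410][...,::-1],(800,578),interpolation=cv2.INTER_CUBIC))
P=pts(d);hsv=cv2.cvtColor(d["image"],cv2.COLOR_RGB2HSV)
m=(cv2.inRange(hsv,(105,90,60),(130,255,255))>0)&(abs(P[...,0]-.51)<.06)&(abs(P[...,1]-.235)<.1)&(abs(P[...,2])<.05)
Q=P[m];print(len(Q),Q.min(0),Q.max(0),cv2.minAreaRect(Q[:,:2].astype(np.float32)))
E
```

```text
t: 3.35
tool_pos: [0.5147, 0.283, 0.102]
tool_rot: [2.242, 2.199, 0.005]
contact_force: [0.3, 1.1, 0.4]
opening: 0.0554
grip_force: 0.0
row [ 0.0068 -0.0024 -0.0036] [-0.0006 -0.0034  0.3233] t 3.35 q [ 0.38  0.05  1.8  -0.    1.29  0.4 ] F [0.34 1.07 0.38]
51 [ 4.98774871e-01  1.72600028e-01 -3.40772990e-04] [0.5293792  0.19089417 0.0088228 ] ((0.5141673684120178, 0.1816183626651764), (0.018024442717432976, 0.030775656923651695), 88.27080535888672)
```

View pics/d.png

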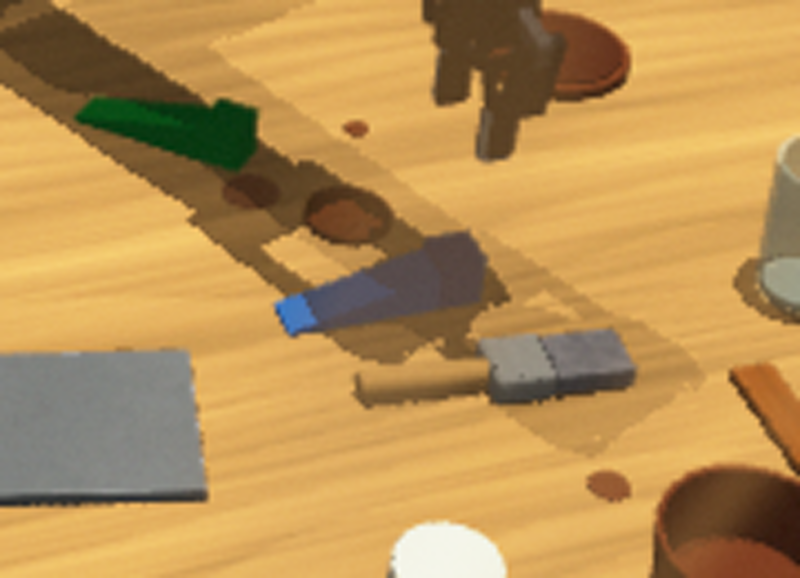

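The scene crop shows the open gripper above the blue wedge's block (455,270), clear of the brush (560,365). The tip lies at x=0.514, in line with the first measurement. I descend and close.

```bash
python3 -m pendant '[0,0,0,0,-0.003,0.16,0.65, 0,0,0,0,-0.003,0.26,0.65, 0,0,0,0,-0.003,0.31,0.65, 0,0,0,0,-0.003,0.323,0.65, 0,0,0,0,-0.003,0.323,0.65, 0,0,0,0,-0.003,0.323,0.3, 0,0,0,0,-0.003,0.323,0.1, 0,0,0,0,-0.003,0.323,0.1, 0,0,0,0,-0.003,0.323,0.1, 0,0,0,0,-0.003,0.323,0.1]' 30; python3 go.py 0.514 0.283 0.06 89
```

```text
t: 4.65
tool_pos: [0.5138, 0.2846, 0.0043]
tool_rot: [2.24, 2.201, 0.004]
contact_force: [-0.0, 0.4, 5.2]
opening: 0.029
grip_force: 31.0
row [ 0.0046 -0.0017  0.0003] [-0.005   0.0013 -0.1858] t 4.65 q [ 0.38  0.18  1.85 -0.    1.12  0.4 ] F [-0.01  0.39  5.2 ]
```

```bash
python3 -m pendant '[0,0,0,0,0,-0.1,0.1, 0,0,0,0,0,-0.2,0.1, 0,0,0,0,0,-0.27,0.1, 0,0,0,0,0,-0.27,0.1]' 30; python3 go.py 0.58 0.06 0.06 75.8;  python3 - <<'E'
from h import *
d=cam("scene");cv2.imwrite("pics/e.png",cv2.resize(d["image"][120:280,200:410][...,::-1],(788,600),interpolation=cv2.INTER_CUBIC))
E
```

```text
t: 5.15
tool_pos: [0.5137, 0.2846, 0.0856]
tool_rot: [2.24, 2.201, 0.005]
contact_force: [0.5, -0.2, -0.5]
opening: 0.0288
grip_force: 30.3
row [ 0.0061 -0.0036  0.4403] [-0.745   0.2336  0.085 ] t 5.15 q [0.38 0.07 1.81 0.   1.26 0.4 ] F [ 0.53 -0.18 -0.51]
```

View pics/e.png

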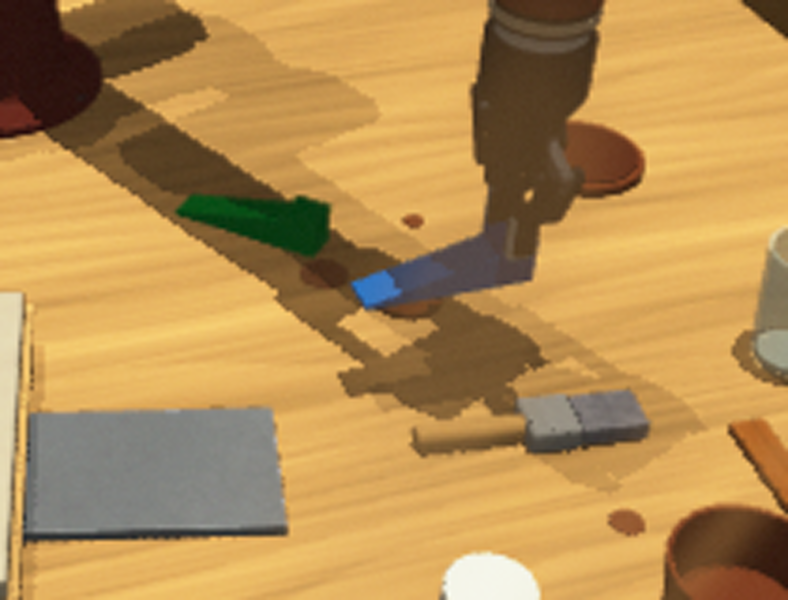

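The wedge hangs level in the gripper at (445,262), and the brush and rib have not moved. I carry it over to the runner.

```bash
python3 -m pendant '[0,0,0.1,-0.18,0.06,0.02,0.1, 0,0,0.2,-0.36,0.12,0.04,0.1, 0,0,0.32,-0.54,0.18,0.06,0.1, 0,0,0.44,-0.67,0.22,0.08,0.1, 0.006,-0.003,0.44,-0.745,0.233,0.085,0.1, 0.006,-0.003,0.44,-0.745,0.233,0.085,0.1, 0.006,-0.003,0.44,-0.745,0.233,0.085,0.1]' 30; python3 go.py 0.581 0.054 0.013 75.8;  python3 - <<'E'
from h import *
for n in("top","scene"):
    d=cam(n);P=pts(d);hsv=cv2.cvtColor(d["image"],cv2.COLOR_RGB2HSV)
    m=(cv2.inRange(hsv,(100,90,40),(130,255,255))>0)&(abs(P[...,0]-.56)<.09)&(abs(P[...,1]-0)<.12)&(abs(P[...,2]-.06)<.05)
    Q=P[m]
    if len(Q)>10: r=cv2.minAreaRect(Q[:,:2].astype(np.float32)); print(n,len(Q),Q.min(0),Q.max(0),r,np.round(cv2.boxPoints(r),4).tolist())
E
```

```text
t: 6.08
tool_pos: [0.5776, 0.06, 0.057]
tool_rot: [-2.476, -1.928, 0.007]
contact_force: [-0.2, 0.1, -1.0]
opening: 0.0293
grip_force: 30.3
row [-0.0097  0.0038  0.0005] [-0.0162  0.0167  0.1465] t 6.075 q [-0.02  0.09  1.84 -0.    1.22  0.22] F [-0.21  0.12 -0.99]
top 185 [ 0.53788943 -0.05894364  0.01046292] [0.58558627 0.04709594 0.08416357] ((0.5624393820762634, -0.005080144852399826), (0.10385624319314957, 0.03779019042849541), 82.16986846923828) [[0.5365999937057495, -0.05389999970793724], [0.5741000175476074, -0.05909999832510948], [0.5881999731063843, 0.043800000101327896], [0.5508000254631042, 0.048900000751018524]]
scene 581 [ 0.53788768 -0.05160333  0.05003827] [0.6011201  0.07456042 0.09111093] ((0.5677592158317566, 0.014676354825496674), (0.12957186996936798, 0.03759979456663132), 74.88739013671875) [[0.5327000021934509, -0.0430000014603138], [0.5690000057220459, -0.052799999713897705], [0.6028000116348267, 0.0723000019788742], [0.5665000081062317, 0.08209999650716782]]
```

```bash
python3 -m pendant '[-0.01,0.004,0,-0.016,0.017,0.06,0.1, -0.01,0.004,0,-0.016,0.017,0.11,0.1, -0.01,0.004,0,-0.016,0.017,0.132,0.1, -0.01,0.004,0,-0.016,0.017,0.137,0.1, -0.01,0.004,0,-0.016,0.017,0.137,0.1, -0.01,0.004,0,-0.016,0.017,0.137,0.1]' 30; python3 go.py 0.581 0.054 0.013 75.8
```

```text
t: 6.92
tool_pos: [0.5827, 0.0535, 0.0178]
tool_rot: [2.477, 1.929, 0.004]
contact_force: [0.7, 1.2, -0.2]
opening: 0.0292
grip_force: 30.3
row [ 0.0067 -0.0009  0.0003] [ 0.0003 -0.006   0.0158] t 6.925 q [-0.04  0.15  1.85 -0.    1.14  0.21] F [ 0.7   1.15 -0.16]
```

```bash
python3 -m pendant '[0,0,0,0,0,0.004,0.1, 0,0,0,0,0,0.004,0.1, 0,0,0,0,0,0.004,0.1]' 30;python3 -m pendant '[0,0,0,0,0,0.003,0.1, 0,0,0,0,0,0.003,0.1, 0,0,0,0,0,0.003,0.1]' 30
```

```text
t: 7.3
tool_pos: [0.5822, 0.0535, 0.016]
tool_rot: [2.478, 1.929, 0.003]
contact_force: [0.4, 0.6, -1.3]
opening: 0.0289
grip_force: 30.3
t: 7.68
tool_pos: [0.5821, 0.0534, 0.015]
tool_rot: [2.478, 1.929, 0.002]
contact_force: [1.1, 0.5, -0.0]
opening: 0.0293
grip_force: 30.3
```

```bash
python3 -m pendant '[0,0,0,0,0,0.004,0.1, 0,0,0,0,0,0.004,0.1, 0,0,0,0,0,0.004,0.1]' 30;python3 -m pendant '[0,0,0,0,0,0.003,0.1, 0,0,0,0,0,0.003,0.1, 0,0,0,0,0,0.003,0.1]' 30
```

```text
t: 8.05
tool_pos: [0.5822, 0.0534, 0.0138]
tool_rot: [2.478, 1.929, 0.002]
contact_force: [0.1, -0.9, -1.3]
opening: 0.0291
grip_force: 30.3
t: 8.43
tool_pos: [0.5822, 0.0534, 0.0129]
tool_rot: [2.478, 1.929, 0.002]
contact_force: [-0.9, -0.4, -0.4]
opening: 0.0293
grip_force: 30.3
```

```bash
python3 -m pendant '[0,0,0,0,0,0.003,0.1, 0,0,0,0,0,0.003,0.1, 0,0,0,0,0,0.003,0.1]' 30;python3 -m pendant '[0,0,0,0,0,0.003,0.1, 0,0,0,0,0,0.003,0.1, 0,0,0,0,0,0.003,0.1]' 30;  python3 - <<'E'
from h import *
d=cam("scene");cv2.imwrite("pics/f.png",cv2.resize(d["image"][190:280,160:300][...,::-1],(800,514),interpolation=cv2.INTER_CUBIC))
E
```

```text
t: 8.8
tool_pos: [0.5824, 0.0535, 0.0126]
tool_rot: [2.477, 1.929, 0.003]
contact_force: [-1.6, 0.1, 6.1]
opening: 0.0289
grip_force: 30.9
t: 9.18
tool_pos: [0.5824, 0.0535, 0.0126]
tool_rot: [2.478, 1.929, 0.002]
contact_force: [-4.6, -0.6, 9.9]
opening: 0.0292
grip_force: 31.4
```

View pics/f.png

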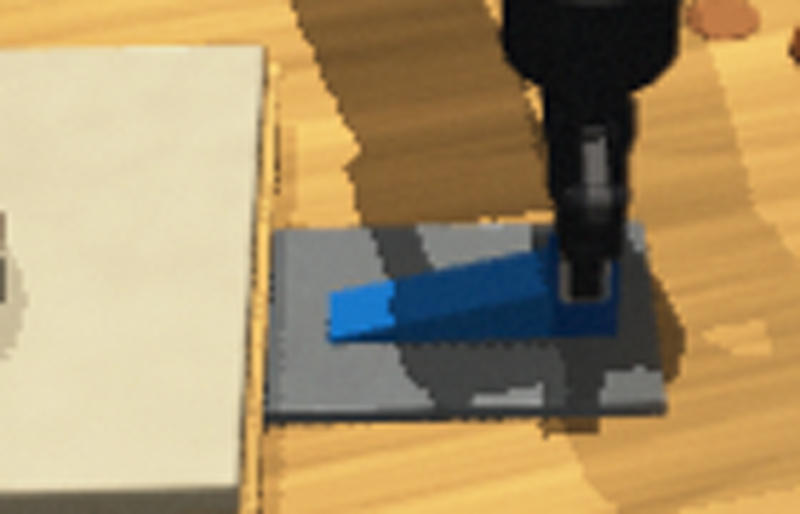

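The wedge stands flat on the runner, its tip at (330,318) short of the edge at (268,300) and pointing square at it. I release, rise about 4 mm and re-grip, so it lies flat and the fingertips clear the runner.

```bash
python3 -m pendant '[0,0,0,0,0,-0.006,0.3, 0,0,0,0,0,-0.006,0.5, 0,0,0,0,0,-0.015,0.5, 0,0,0,0,0,-0.018,0.5, 0,0,0,0,0,-0.018,0.5]' 30; python3 go.py 0.5822 0.0535 0.016 75.8; python3 -m pendant '[0,0,0,0,0,0,0.3, 0,0,0,0,0,0,0.1, 0,0,0,0,0,0,0.1, 0,0,0,0,0,0,0.1]' 30
python3 - <<'E'
from h import *
d=cam("scene");P=pts(d);hsv=cv2.cvtColor(d["image"],cv2.COLOR_RGB2HSV)
m=(cv2.inRange(hsv,(100,90,40),(130,255,255))>0)&(abs(P[...,0]-.56)<.09)&(abs(P[...,1]-0)<.12)&(abs(P[...,2]-.03)<.05)
Q=P[m];r=cv2.minAreaRect(Q[:,:2].astype(np.float32)); print(len(Q),Q.min(0),Q.max(0),r,np.round(cv2.boxPoints(r),4).tolist())
E
```

```text
t: 9.85
tool_pos: [0.5823, 0.0534, 0.0166]
tool_rot: [2.477, 1.929, 0.003]
contact_force: [0.3, -0.3, -0.3]
opening: 0.0428
grip_force: 0.0
row [ 0.0049 -0.0004  0.0002] [ 0.0001 -0.0003  0.0019] t 9.85 q [-0.04  0.15  1.85 -0.    1.14  0.21] F [ 0.29 -0.28 -0.34]
t: 10.35
tool_pos: [0.5824, 0.0534, 0.0167]
tool_rot: [2.477, 1.929, 0.003]
contact_force: [0.3, 0.7, 1.9]
opening: 0.0288
grip_force: 30.4
612 [ 0.53526244 -0.05745188  0.00412817] [0.60730594 0.08357399 0.04615965] ((0.5615441799163818, 0.012380354106426239), (0.13528160750865936, 0.0643632784485817), 74.63728332519531) [[0.5126000046730042, -0.04430000111460686], [0.5746999979019165, -0.061400000005960464], [0.6104999780654907, 0.06909999996423721], [0.5483999848365784, 0.08609999716281891]]
```

```bash
python3 -m pendant '[0,0,0,-0.03,0,0,0.1, 0,0,0,-0.06,0,0,0.1, 0,0,0,-0.09,0,0,0.1, 0,0,0,-0.12,0,0,0.1, 0,0,0,-0.15,0,0,0.1, 0,0,0,-0.18,0,0,0.1, 0,0,0,-0.2,0,0,0.1, 0,0,0,-0.22,0,0,0.1, 0,0,0,-0.23,0,0,0.1, 0,0,0,-0.235,0,0,0.1, 0,0,0,-0.235,0,0,0.1]' 30; python3 go.py 0.562 -0.027 0.0165 75.8;  python3 - <<'E'
from h import *
d=cam("scene");cv2.imwrite("pics/g.png",cv2.resize(d["image"][190:280,160:300][...,::-1],(800,514),interpolation=cv2.INTER_CUBIC))
E
```

```text
t: 11.78
tool_pos: [0.565, -0.015, 0.0166]
tool_rot: [2.477, 1.929, 0.002]
contact_force: [1.1, 1.1, 4.5]
opening: 0.0289
grip_force: 30.7
row [0.0048 0.0003 0.0005] [-0.0411  0.0002  0.0005] t 11.775 q [-0.16  0.11  1.9  -0.    1.13  0.09] F [1.08 1.14 4.51]
```

View pics/g.png

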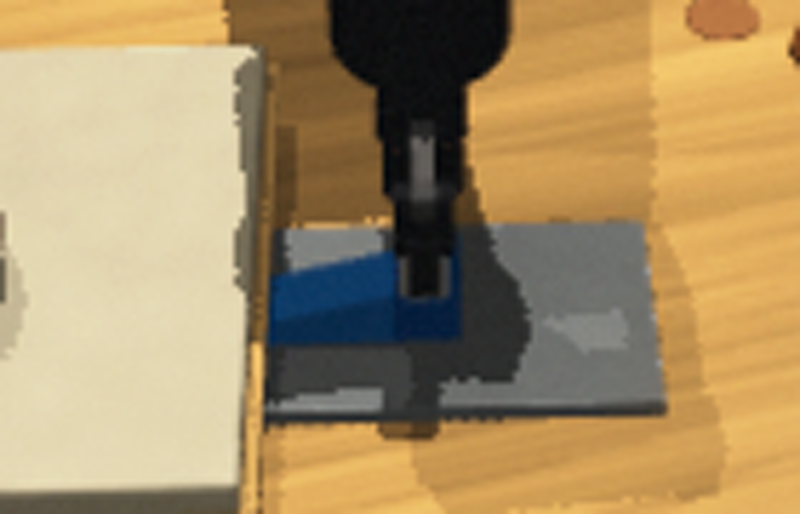

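The thin end is under the edge at (268,310), square to it and near the middle, and the block at (430,300) is still outside. I advance in small steps, watching the force.

```bash
python3 -m pendant '[0,0,0,-0.01,0,0,0.1, 0,0,0,-0.02,0,0,0.1, 0,0,0,-0.025,0,0,0.1, 0,0,0,-0.03,0,0,0.1, 0,0,0,-0.03,0,0,0.1]' 30
```

```text
t: 12.45
tool_pos: [0.5627, -0.0238, 0.0166]
tool_rot: [2.477, 1.929, 0.002]
contact_force: [1.1, 2.0, 5.4]
opening: 0.029
grip_force: 30.8
```

```bash
python3 -m pendant '[0,0,0,-0.003,0,0,0.1, 0,0,0,-0.006,0,0,0.1, 0,0,0,-0.006,0,0,0.1]' 30
```

```text
t: 12.82
tool_pos: [0.5623, -0.0253, 0.0166]
tool_rot: [2.477, 1.929, 0.003]
contact_force: [1.2, 3.3, 5.1]
opening: 0.0288
grip_force: 30.8
```

```bash
python3 -m pendant '[0,0,0,-0.003,0,0,0.1, 0,0,0,-0.006,0,0,0.1, 0,0,0,-0.006,0,0,0.1]' 30
```

```text
t: 13.2
tool_pos: [0.5619, -0.0271, 0.0166]
tool_rot: [2.478, 1.929, 0.003]
contact_force: [0.9, 3.7, 5.2]
opening: 0.0285
grip_force: 30.8
```

```bash
python3 -m pendant '[0,0,0,-0.003,0,0,0.1, 0,0,0,-0.005,0,0,0.1, 0,0,0,-0.005,0,0,0.1]' 30
```

```text
t: 13.58
tool_pos: [0.5615, -0.0285, 0.0166]
tool_rot: [2.478, 1.929, 0.003]
contact_force: [1.1, 4.3, 5.4]
opening: 0.0289
grip_force: 30.8
```

```bash
python3 -m pendant '[0,0,0,-0.003,0,0,0.1, 0,0,0,-0.005,0,0,0.1, 0,0,0,-0.005,0,0,0.1]' 30
```

```text
t: 13.95
tool_pos: [0.5612, -0.0299, 0.0166]
tool_rot: [2.478, 1.929, 0.003]
contact_force: [0.8, 4.2, 5.6]
opening: 0.0288
grip_force: 30.8
```

```bash
python3 -m pendant '[0,0,0,-0.002,0,0,0.1, 0,0,0,-0.004,0,0,0.1, 0,0,0,-0.004,0,0,0.1]' 30
```

```text
t: 14.32
tool_pos: [0.5609, -0.0311, 0.0166]
tool_rot: [2.478, 1.929, 0.003]
contact_force: [0.5, 2.9, 6.1]
opening: 0.0286
grip_force: 30.8
```

```bash
python3 -m pendant '[0,0,0,-0.002,0,0,0.1, 0,0,0,-0.004,0,0,0.1, 0,0,0,-0.004,0,0,0.1]' 30
```

```text
t: 14.7
tool_pos: [0.5606, -0.0322, 0.0166]
tool_rot: [2.478, 1.929, 0.003]
contact_force: [0.8, 4.0, 5.4]
opening: 0.0289
grip_force: 30.8
```

```bash
python3 -m pendant '[0,0,0,-0.002,0,0,0.1, 0,0,0,-0.004,0,0,0.1, 0,0,0,-0.004,0,0,0.1]' 30
```

```text
t: 15.08
tool_pos: [0.5604, -0.0329, 0.0166]
tool_rot: [2.478, 1.929, 0.004]
contact_force: [1.3, 5.2, 5.6]
opening: 0.0288
grip_force: 30.8
```

```bash
python3 -m pendant '[0,0,0,-0.002,0,0,0.1, 0,0,0,-0.004,0,0,0.1, 0,0,0,-0.004,0,0,0.1]' 30
```

```text
t: 15.45
tool_pos: [0.5603, -0.0333, 0.0166]
tool_rot: [2.479, 1.929, 0.006]
contact_force: [2.5, 8.0, 5.5]
opening: 0.0289
grip_force: 30.8
```

```bash
python3 -m pendant '[0,0,0,-0.002,0,0,0.1, 0,0,0,-0.003,0,0,0.1, 0,0,0,-0.003,0,0,0.1]' 30
```

```text
t: 15.82
tool_pos: [0.5602, -0.0335, 0.0166]
tool_rot: [-2.479, -1.929, -0.008]
contact_force: [2.5, 10.2, 4.9]
opening: 0.0289
grip_force: 30.7
```

```bash
python3 -m pendant '[0,0,0,-0.002,0,0,0.1, 0,0,0,-0.003,0,0,0.1, 0,0,0,-0.003,0,0,0.1]' 30
```

```text
t: 16.2
tool_pos: [0.5602, -0.0338, 0.0166]
tool_rot: [-2.478, -1.929, -0.01]
contact_force: [4.2, 12.2, 3.6]
opening: 0.029
grip_force: 30.7
```

```bash
python3 -m pendant '[0,0,0,-0.001,0,0,0.1, 0,0,0,-0.0025,0,0,0.1, 0,0,0,-0.0025,0,0,0.1, 0,0,0,-0.0025,0,0,0.1]' 30; python3 go.py 0.562 -0.027 0.0165 75.8
```

```text
t: 16.7
tool_pos: [0.5601, -0.034, 0.0166]
tool_rot: [-2.478, -1.928, -0.011]
contact_force: [4.2, 13.3, 4.1]
opening: 0.0287
grip_force: 30.7
row [ 0.0054 -0.0125 -0.0007] [0.0242 0.0005 0.0005] t 16.7 q [-0.2   0.1   1.91  0.01  1.13  0.05] F [ 4.23 13.25  4.06]
```

Push is 14 N with the wedge about 64 mm in, as expected. I let go and rise.

```bash
python3 -m pendant '[0,0,0,0.004,0,0,0.1, 0,0,0,0.004,0,0,0.3, 0,0,0,0.004,0,0,0.55, 0,0,0,0.004,0,0,0.6, 0,0,0,0.004,0,0,0.6]' 30; python3 -m pendant '[0,0,0,0.01,0,-0.03,0.6, 0,0,0,0.02,0,-0.08,0.6, 0,0,0,0.05,0,-0.2,0.6, 0,0,0,0.1,0,-0.35,0.6, 0,0,0,0.2,0,-0.5,0.6, 0,0,0,0.3,0,-0.5,0.6, 0,0,0,0.3,0,-0.5,0.6, 0,0,0,0.3,0,-0.5,0.6, 0,0,0,0.3,0,-0.5,0.6]';  python3 - <<'E'
from h import *
d=cam("scene");cv2.imwrite("pics/i.png",cv2.resize(d["image"][150:290,100:310][...,::-1],(800,533),interpolation=cv2.INTER_CUBIC))
P=pts(d);hsv=cv2.cvtColor(d["image"],cv2.COLOR_RGB2HSV)
m=(cv2.inRange(hsv,(100,90,40),(130,255,255))>0)&(abs(P[...,0]-.56)<.09)&(abs(P[...,1]+.03)<.12)&(abs(P[...,2]-.03)<.04)
Q=P[m];r=cv2.minAreaRect(Q[:,:2].astype(np.float32)); print(len(Q),Q.min(0),Q.max(0),r,np.round(cv2.boxPoints(r),4).tolist())
E
```

```text
t: 17.32
tool_pos: [0.5588, -0.0364, 0.0157]
tool_rot: [2.478, 1.929, 0.0]
contact_force: [0.5, -0.6, -0.3]
opening: 0.0509
grip_force: 0.0
t: 18.45
tool_pos: [0.5808, 0.0506, 0.166]
tool_rot: [2.479, 1.928, 0.001]
contact_force: [0.1, 0.3, 0.4]
opening: 0.0513
grip_force: 0.0
432 [ 0.50211113 -0.08365966  0.00548649] [ 0.5818362  -0.01447935  0.04726112] ((0.5386748909950256, -0.04391556978225708), (0.06476686149835587, 0.07680074125528336), 76.07894134521484) [[0.4936000108718872, -0.06610000133514404], [0.5681999921798706, -0.08460000157356262], [0.5837000012397766, -0.021700000390410423], [0.5091999769210815, -0.0031999999191612005]]
```

View pics/i.png

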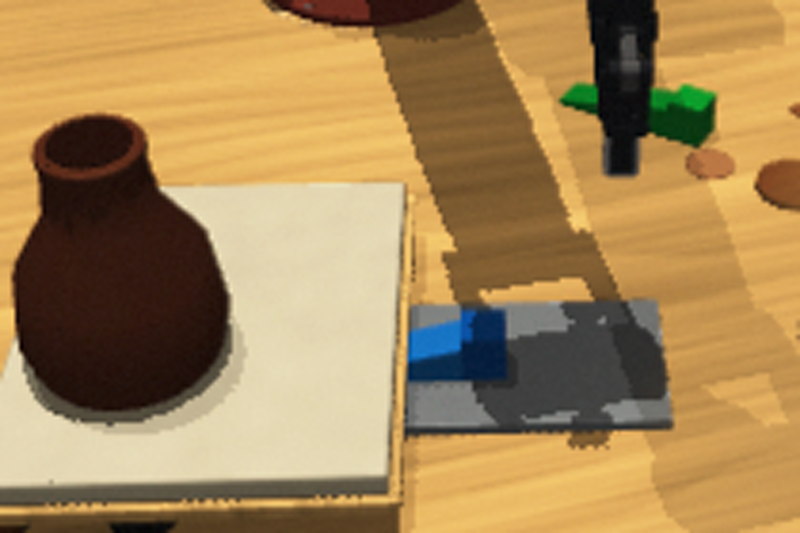

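The wedge is square under the middle of the edge, its block at (485,345) outside. It lies flat, the gripper is well clear and the pot and board have not moved. I hand in.

```bash
python3 -c "
from station import ctrl; print(ctrl.finish_job())"
```

```text
the job is handed in; nothing more can be done
None
```

I pushed the blue wedge about 64 mm under the middle of the board's edge, square on, with a 14 N push, then let go and handed the job in at about 18.5 s. Its final bearing force on the board couldn't be measured; I estimate 6 to 11 N from the push, and no verdict came back.

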